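Unlatch and tilt out the countertop flour bin

TASK

Open the countertop flour bin: first swing the pivoted keeper right back (away from the bin's front, towards the back of its roof) so that it no longer blocks the bolt, then slide the bolt all the way out of its staple, then tilt the bin out towards you as far as it goes and leave it open with keeper and bolt still open. Do not try to force the bolt before the keeper is clear, and leave the canister, the crock, the spice tin and the muffin tin where they stand.

Things in the scene. Friction and masses are not known exactly. Their poses are not given: they have to be found in the camera images.
- housing: Fixed wooden housing, 180 deep (x) x 280 wide (y) x 170 mm high. Origin: centre of underside; -x faces its front (to the robot, yaw up to 0.3 rad), +y its left. Front plane x -90 mm, flat roof z 170. Steel catches on the roof on the line x -60, from right to left: staple (y -95 to -70), bolt and block (y 0), keeper head, pivot (y +105). Below, x, y, z are its axes; 'up' = over the roof.
- keeper (a joint): Keeper angle (rad), -0.15 to 1.6, starts within 0.1 of 0. A flat arm on a vertical pivot at x -60, y +105 mm. At 0 it points to -y, its head stands right beside the thumb block and blocks the bolt; positive = anticlockwise from above, head goes back to +x (1.57: arm along +x). Clear of the bolt from about 0.8. Stays where left; about 1.5 N at the head moves it.
- keeper_head (a point): Top centre of the keeper's T-head, 66 mm from the pivot axis: upright steel block, 40 mm across the arm (along x at angle 0), 36 mm along the arm, from 6 to 50 mm up. The arm is 16 mm wide, 8 to 20 mm up. Push the head on its front (-x) face, 20 mm before its centre.
- keeper_pivot (a point): Top centre of the keeper's round pivot boss (28 mm diameter), on its axis, 36 mm over the roof.
- bolt (a joint): Travel of the sliding bolt (m): 0 = home, through the staple (starts within 3 mm of it), grows towards +y, stop at 0.060. Its tip leaves the staple at about 0.037. With the keeper in the way it moves only about 6 mm. Friction about 2 N; stays where left.
- bolt_block (a point): Top centre of the bolt's upright steel thumb block, 30 x 30 mm, 5 to 50 mm up; at travel 0 at x -60, y 0. From it the 16 mm square bar (5 to 21 mm up) runs to y -107 through the staple. Between the block's -y face and the staple 55 mm of bar lie free: push the block on that face, above the bar.
- bin (a joint): Tilt of the bin (rad), 0 = shut, 0.42 = stop, fully out. Turns about a horizontal axis along y at the bottom edge of its white front panel, top coming out to -x. Stiff hinge, stays where left; 5 to 12 N at the pull bar move it. The bolt through the staple (steel loop on the panel's top edge, 36 mm up, 25 mm wide, x -90 to -37) locks it.
- pull_bar (a point): Middle of the bin's pull bar: round steel bar 12 mm thick, 120 mm long along y, axis 45 mm in front of the white panel (clear gap 39 mm) and 12 mm up while shut; slanting arms at its ends. Hook it from behind with fingertips put down between bar and panel, or pinch it from above. Moves with the bin, 176 mm from the hinge axis.
- bin_hinge (a point): Point on the bin's hinge axis in the middle of its width: at the housing's x -90, y 0, z 12 mm.
- canister: Clear acrylic canister with aluminium lid, 100 mm diameter, 210 mm high, stands loose on the counter near one front corner of the housing. Origin: centre of its underside.
- crock: White ceramic crock, 110 mm diameter, 160 mm high, with a wooden whisk handle and a red spatula standing in it up to 300 mm high; stands loose near the other front corner. Origin: centre of its underside.
- spice_tin: Aluminium tin, 64 mm diameter, 50 mm high, standing loose on the rear right part of the housing's roof. Origin: centre of its underside.
- muffin_tin: Aluminium six-cup muffin tin, 270 x 180 x 35 mm, loose on the counter to the right. Origin: centre of its underside, x along its length. (On the far left, beyond y = 0.45 m, stands a fixed black mixer 330 mm high, not part of the work.) (On the far left, beyond y = 0.45 m, stands a fixed black mixer 330 mm high, not part of the work.)

How it is judged (in metres and radians):
On the way, in this order (a step that is already met when the one before it is completed fails the run):
1. the keeper is swung back clear (more than 0.8 rad) while the bolt is still home (under 12 mm) (value of joint keeper above 0.8 rad and value of joint bolt below 0.012 m), for 0.2 s.
2. the bolt is slid out (more than 50 mm) while the bin is still shut (under 0.06 rad) (value of joint bolt above 0.05 m and value of joint bin below 0.06 rad), for 0.2 s.
3. the bin is tilted out (more than 0.34 rad) (value of joint bin above 0.34 rad), for 0.2 s.
At the end, for the whole second after the job is handed in: The bin rests tilted out by more than 0.34 rad (stop at 0.42), the bolt is drawn by more than 50 mm (stop at 60), the keeper stands more than 0.8 rad open, and the bystanders are upright where they were (value of joint keeper above 0.8 rad and value of joint bolt above 0.05 m and value of joint bin above 0.34 rad and velocity of joint bin between -0.05 and 0.05 rad/s); the robot touches nothing.
It fails at once if the bolt is forced (over 30 N) while the keeper still blocks it (value of joint keeper below 0.5 rad and contact force between bolt and keeper above 30 N).
It fails at once if the canister or the crock is moved by more than 20 mm or tipped (distance of any of canister, crock from where it was at the start of the episode above 0.02 m or angle between any of canister, crock's own z axis and vertical above 0.2 rad).
It fails at once if the spice tin is moved by more than 20 mm or tipped (distance of spice_tin from where it was at the start of the episode above 0.02 m or angle between spice_tin's own z axis and vertical above 0.2 rad).
It fails at once if the muffin tin is moved by more than 20 mm (distance of muffin_tin from where it was at the start of the episode above 0.02 m).
It also fails if it takes over 51 s, if anything falls off the work surface, if the arm or the gripper's body presses on something with over 40 N, if the wrist force passes 120 N, or if a joint passes its speed limit or range.

ROBOT

A 6-joint arm with a two-finger parallel gripper is mounted at the origin on the work surface. World frame = base frame: x ahead of the robot, y to its left, z up, the work surface at z = 0. Lengths are in mm, angles in degrees, forces in N, time in s.
With the tool pointing down it reaches from about 300 to 850 mm from the base axis. Payload 4.2 kg.
Tool frame: the origin (TCP) lies on the centre line of the jaws, within the pads' length; the fingertips stand 14 mm ahead of it and the grasp point (between the pads) lies 5 mm behind it; z points along the fingers, y is the direction in which the jaws open and shut (so a half turn about z gives the same grasp; the last joint's range is limited). The gripper opens to 91 mm and grips with 3 to 60 N. Pads are 32 mm wide; open, the fingers measure 118 mm over their backs; the gripper's body (76 mm by 178 mm) begins 60 mm behind the grasp point.
Start: joints at [-69.385, 18.312, 89.639, -0, 72.044, -1.146], TCP at [213.176, -534.039, 227.976] pointing down, gripper open.
Joint ranges: [-177.97, 177.97], [-48.28, 115.42], [12.27, 149.76], [-77.06, 257.06], [2.81, 150.46], [-146.56, 146.56]. Speed limits (degrees/s): [147.25, 147.25, 180, 180, 180, 180].

INTERFACE

Orientations are given as [roll, pitch, yaw] about the fixed x, y, z axes, in that order (R = Rz(yaw) Ry(pitch) Rx(roll)).
In Python, from workcell import env gives the robot as it stands.
- The arm moves only by the tool play_rows, never from a script. Its argument "increments" is a list of rows, each a list of 5 numbers: the shift along the world's x, y, z in mm, then the turn about the world's z in degrees, then the closure, from 0 (fully open) to 1 (shut). In form: [[x, y, z, yaw, fingers], ...]. A call has 1 to 20 rows; each row shifts and turns the commanded pose from where the row before left it; what a row does not reach is not made up. A row lasts 1/8 s, in which the tool goes at most 62.5 mm and 10.7 degrees, less where a joint would pass 70% of its speed; a pose out of reach is approached as far as the arm can. A call is refused whole if a number of a shift passes 62.5 or a number of a turn 10.7, either way. A call with a gripper value outside its range is refused whole. The fingers move at their own pace and stop on an object; "newtons" is the grip in N (left out, the last holds). Time passes only in rows, so rows that do not move let the fingers close. It gives the time, the measured TCP pose, the force and the opening at its end, in the units of the state.
- env.state(): the state, without advancing time (a new reading comes with each control period).
- env.grab_frame(name): name is "scene" or "top" or "wrist"; returns the picture (480x640x3 uint8, red, green, blue); there is no depth.
- env.calibration(name): a dict with "fx", "fy", "cx", "cy" (pixels), "R" (3x3) and "t" (3): a world point X has camera coordinates R X + t; the wrist camera has in their place "hand_eye" (4x4, takes a point from camera to tool coordinates, whose origin is the TCP and whose axes are the flange's). Camera axes: x right, y down, z forward; pixel columns grow to the right and rows downward; lengths in mm; the calibration is good to about 2 mm. A picture is of the moment at which its call begins: read the wrist's pose just before it. calibration takes no time and is no camera call.
- env.job_done(): hands the job in, once; it reports no verdict.
The state is a dict: "time_s": time; "qpos": joint angles; "qvel": joint speeds; "effort": joint torques, N m; "ee_pos": TCP position; "ee_rot": TCP orientation; "force": force on the tool from outside, world axes, zero at the start; "torque": the same for the moment, N m; "gripper_width": finger opening in mm.
Only numpy, scipy, OpenCV 4.12 (cv2) and the standard library are available. Lean on these libraries where they do the work, as an engineer would, in place of code of your own. Each camera call takes 0.05 s, during which the arm holds its last target.

## Working session

There is one attempt and no reset: what is moved stays moved. The work goes in short steps, Python scripts to look and compute and a tool call to move; the robot and the scene stay as the last step left them, time stands still between calls to the robot, and variables do not carry over. Pictures are saved under pics/ and viewed, and the job is handed in when it is done.

Besides the shell and the picture viewer there is one more tool, called after ">>>" in YAML: its name, and indented under it one key for each argument. play_rows: Moves the arm, as the interface text tells. Its arguments: {"type":"object","properties":{"increments":{"type":"array"},"newtons":{"type":"number"}},"required":["increments"]}

```bash
ls; mkdir -p pics; python3 - <<'E'
from workcell import env
import cv2
s=env.state();print(s)
for n in("scene","top"):
    cv2.imwrite(f"pics/{n}0.png",env.grab_frame(n)[:,:,::-1]);print(env.calibration(n))
print(env.calibration("wrist"))
E
```

```text
pics
{'time_s': 0.0, 'qpos': array([-6.93862496e+01,  1.83503332e+01,  8.97063378e+01,  1.97604478e-04,
        7.20444677e+01, -1.14622081e+00]), 'qvel': array([ 0.10255599,  0.01538819, -0.0333131 ,  0.05487296, -0.03212302,
        0.01610215]), 'effort': array([-2.33221239e-03, -4.12462413e+01, -2.31971616e+01,  7.26694940e-02,
        4.57408628e-02, -1.34859092e-04]), 'ee_pos': array([ 212.99102615, -533.57349123,  227.13384271]), 'ee_rot': array([-1.79898885e+02, -2.21101199e-03,  2.17599081e+01]), 'force': array([0.23197591, 0.03302525, 0.42164262]), 'torque': array([-0.0386953 ,  0.05018471,  0.05089756]), 'gripper_width': 91.38537049868177}
{'fx': 610.5973389956318, 'fy': 610.5973389956318, 'cx': 313.4666949832449, 'cy': 245.4200438715216, 'R': array([[-9.99941655e-01, -9.30977719e-03,  5.47849753e-03],
       [-1.08017725e-02,  8.65860782e-01, -5.00168399e-01],
       [-8.71598113e-05, -5.00198394e-01, -8.65910826e-01]]), 't': array([ 573.99811966,  225.28713664, 1461.09796134])}
{'fx': 458.3876067795488, 'fy': 458.3876067795488, 'cx': 314.9496386594152, 'cy': 245.39153381846856, 'R': array([[ 0.02122565, -0.99971399,  0.01101826],
       [-0.98146907, -0.02293503, -0.19024314],
       [ 0.19044143, -0.00677605, -0.98167517]]), 't': array([-167.80505309,  583.0808441 , 1171.05257005])}
{'fx': 394.50001350154486, 'fy': 394.50001350154486, 'cx': 317.21013739502223, 'cy': 233.99953851155138, 'hand_eye': array([[ 1.54889212e-06, -9.59891662e-01, -2.80371179e-01,
         7.96977473e+01],
       [ 9.99999998e-01,  1.85119696e-05, -5.78539964e-05,
        -1.04553708e+00],
       [ 6.07237915e-05, -2.80371178e-01,  9.59891660e-01,
        -1.57354414e+02],
       [ 0.00000000e+00,  0.00000000e+00,  0.00000000e+00,
         1.00000000e+00]])}
```

View pics/scene0.png

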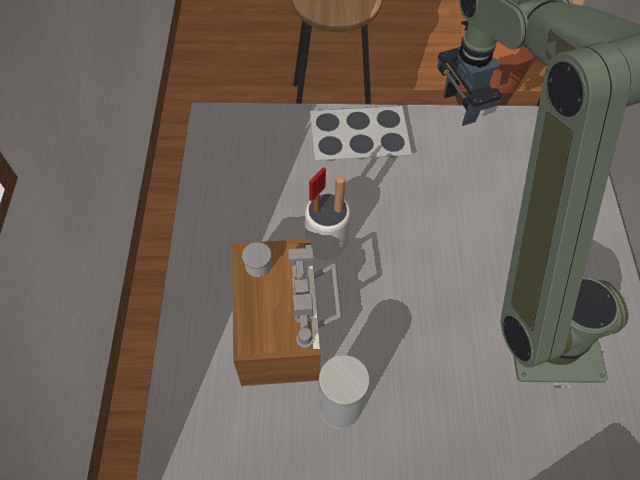

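View pics/top0.png

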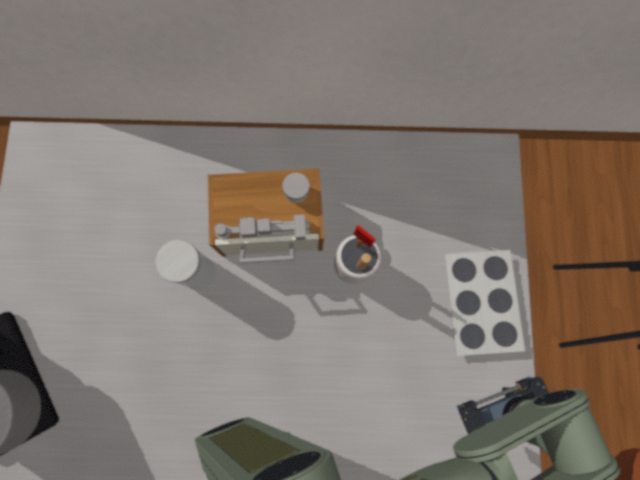

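```bash
python3 - <<'E'
import cv2
a=cv2.imread("pics/top0.png")
c=a[150:350,200:400];cv2.imwrite("pics/topcrop0.png",cv2.resize(c,(800,800),interpolation=cv2.INTER_CUBIC)[100:700])
c=a[:,:]
E
```

```text
(no output)
```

View pics/topcrop0.png

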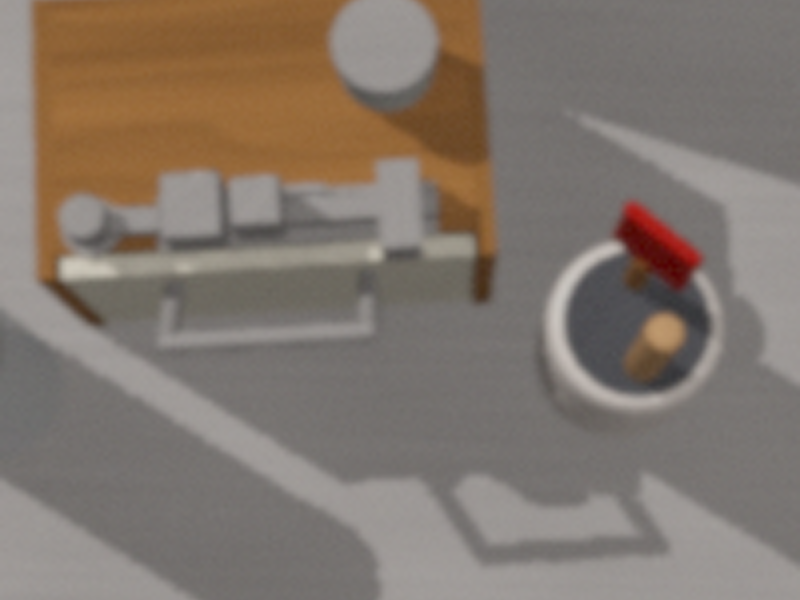

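```bash
python3 - <<'E'
import cv2
a=cv2.imread("pics/scene0.png")
c=a[225:375,220:420];cv2.imwrite("pics/scrop0.png",cv2.resize(c,(800,600),interpolation=cv2.INTER_CUBIC))
E
```

```text
(no output)
```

View pics/scrop0.png

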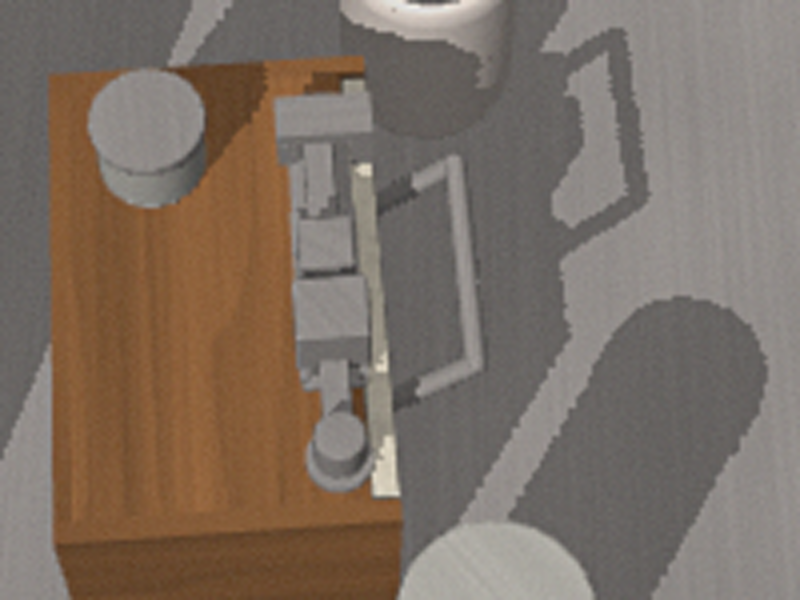

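```bash
cat > fit.py <<'E'
import numpy as np
from workcell import env
from scipy.optimize import least_squares
cal={n:env.calibration(n) for n in("scene","top")}
def proj(n,X):
    c=cal[n];p=c["R"]@X+c["t"];return np.array([c["fx"]*p[0]/p[2]+c["cx"],c["fy"]*p[1]/p[2]+c["cy"]])
T=lambda u,v:(200+u/4,175+v/4)
S=lambda u,v:(220+u/4,225+v/4)
obs=[("top",(90,140,170),(208,174)),("top",(90,-140,170),(320,170)),("top",(-90,140,170),T(40,280)),
("top","block",T(255,202)),("top","head",T(190,205)),("top",(-60,105,206),T(88,212)),("top",(-63.5,-82.5,206),T(399,202)),
("top",(-135,60,182),T(165,342)),("top",(-135,-60,182),T(370,328)),
("scene","block",S(327,243)),("scene","head",S(332,309)),("scene",(-60,105,206),S(338,438)),("scene",(-63.5,-82.5,206),S(325,115)),
("scene",(90,-140,170),S(50,73)),("scene",(90,140,170),S(55,545)),("scene",(-90,140,170),S(402,522)),
("scene",(-135,-60,182),S(457,162)),("scene",(-135,60,182),S(475,366))]
def loc(k,q):
    if k=="block":return np.array([-60,q[3],220.])
    if k=="head":return np.array([-60+66*np.sin(q[4]),105-66*np.cos(q[4]),220.])
    return np.array(k,float)
def world(l,q):
    c,s=np.cos(q[2]),np.sin(q[2]);return np.array([c*l[0]-s*l[1]+q[0],s*l[0]+c*l[1]+q[1],l[2]])
f=lambda q:np.concatenate([proj(n,world(loc(k,q),q))-o for n,k,o in obs])
r=least_squares(f,[750,100,0,0,0],loss="soft_l1");q=r.x
if __name__=="__main__":
    print("x,y,yawdeg,bolt,keeper",q[0],q[1],np.degrees(q[2]),q[3],q[4])
    print(np.round(f(q).reshape(-1,2),1).tolist())
    for nm,l in dict(block=loc("block",q),head=loc("head",q),pivot=(-60,105,206),bar=(-135,0,182),barL=(-135,60,182),barR=(-135,-60,182),staple=(-63.5,-82.5,206),hinge=(-90,0,12)).items(): print(nm,np.round(world(np.array(l,float),q)))
    def back(n,u,v,z):
        c=cal[n];d=c["R"].T@np.array([(u-c["cx"])/c["fx"],(v-c["cy"])/c["fy"],1]);o=-c["R"].T@c["t"];return np.round(o+d*(z-o[2])/d[2])
    print("canister",back("top",178,261,210),back("scene",344,380,210))
    print("crock",back("top",358,256,160),back("scene",328,211,160))
    print("spat",back("top",365,236,300),"whisk",back("top",366,260,300),back("scene",340,179,300),back("scene",319,178,300))
    print("spice",back("top",296,185,220),back("scene",257,255,220))
E
python3 fit.py
```

```text
x,y,yawdeg,bolt,keeper 660.4104575209575 -27.535951791812135 40684.437515947364 1.8691789437705095 -251.33797504858492
[[-0.9, 0.2], [-0.9, -1.3], [-2.0, -0.1], [-1.2, -0.4], [-0.9, -0.0], [-2.6, 0.7], [-0.9, 0.5], [-0.5, 0.2], [-1.3, 1.0], [-0.1, -1.1], [0.0, -1.6], [0.2, -1.6], [-0.2, -0.8], [0.1, -0.7], [-0.8, -1.3], [-0.2, -1.1], [-0.2, -0.3], [0.1, -1.4]]
block [600. -30. 220.]
head [597.   7. 220.]
pivot [592.  73. 206.]
bar [526. -38. 182.]
barL [521.  22. 182.]
barR [530. -98. 182.]
staple [ 603. -115.  206.]
hinge [571. -34.  12.]
canister [513. 163. 210.] [514. 171. 210.]
crock [ 543. -260.  160.] [ 543. -255.  160.]
spat [ 563. -260.  300.] whisk [ 510. -262.  300.] [ 520. -247.  300.] [ 566. -249.  300.]
spice [ 700. -106.  220.] [ 698. -100.  220.]
```

>>> play_rows:
  increments:
    - [0,20,10,0,1]
    - [10,40,10,-2,1]
    - [20,50,10,-2,1]
    - [20,50,10,-2,1]
    - [20,50,10,-2,1]
    - [20,50,10,-2,1]
    - [20,50,2,-2,1]
    - [20,50,0,-2,1]
    - [20,50,0,-2,1]
    - [20,50,0,-1.4,1]
    - [20,50,0,0,1]
    - [20,43,0,0,1]
    - [7,0,0,0,1]
    - [0,0,0,0,1]
  newtons: 20

```text
time_s: 1.85
ee_pos: [429.5, 18.8, 290.1]
ee_rot: [180.0, 0.0, 4.4]
force: [-0.4, 0.1, -0.4]
gripper_width: 0.3
```

```bash
python3 - <<'E'
from workcell import env
import cv2,numpy as np
from fit import *
from scipy.spatial.transform import Rotation as Ro
s=env.state();img=env.grab_frame("wrist");c=env.calibration("wrist")
M=np.eye(4);M[:3,:3]=Ro.from_euler("xyz",s["ee_rot"],degrees=True).as_matrix();M[:3,3]=s["ee_pos"]
W=np.linalg.inv(M@c["hand_eye"])
im=np.ascontiguousarray(img[:,:,::-1])
L=dict(block=loc("block",q),head=loc("head",q),pivot=np.array((-60,105,206.)),barL=np.array((-135,60,182.)),barR=np.array((-135,-60,182.)),staple=np.array((-63.5,-82.5,206)))
for k,l in L.items():
    p=W@np.append(world(l,q),1);u=c["fx"]*p[0]/p[2]+c["cx"];v=c["fy"]*p[1]/p[2]+c["cy"];print(k,u,v)
    if p[2]>0: cv2.drawMarker(im,(int(u),int(v)),(0,0,255),0,10)
cv2.imwrite("pics/w1.png",im)
E
```

```text
block 445.6161292414597 -66.53520942107943
head 369.9600743236403 -64.82062410019117
pivot 240.91661927427344 -54.40359030307914
barL 325.0225482444791 98.57922320556992
barR 513.3922969612292 98.44144791218704
staple 596.5761151013428 -46.91477072030884
```

View pics/w1.png

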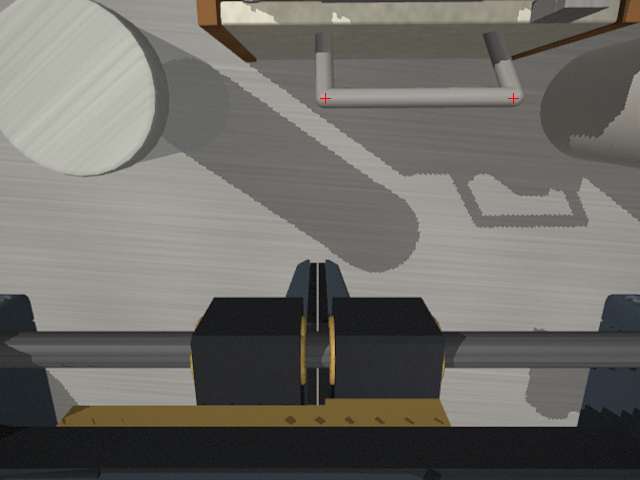

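```bash
python3 - <<'E'
from fit import *
P=world(np.array((-60,105,206.)),q)[:2];psi=np.mod(q[2],2*np.pi);print(P,np.degrees(psi))
p0=None
for th,a in [(0,-46),(0,-38)]+[(t,-36) for t in range(8,81,8)]+[(80,-50)]:
    A=np.radians(th)+psi;R=np.array([[np.cos(A),-np.sin(A)],[np.sin(A),np.cos(A)]]);p=P+R@[a,-50]
    print(th,p.round(1),None if p0 is None else (p-p0).round(1));p0=p
E
```

```text
[592.46627408  72.50697868] 4.437515947362561
0 [550.5  19.1] None
0 [558.4  19.7] [8.  0.6]
8 [568.1  15.9] [ 9.6 -3.8]
16 [576.2  13.1] [ 8.1 -2.8]
24 [584.6  11.4] [ 8.4 -1.7]
32 [593.2  10.9] [ 8.6 -0.5]
40 [601.8  11.6] [8.6 0.7]
48 [610.2  13.5] [8.4 1.9]
56 [618.2  16.5] [8. 3.]
64 [625.7  20.7] [7.5 4.1]
72 [632.6  25.8] [6.9 5.1]
80 [638.7  31.8] [6.1 6. ]
80 [637.4  17.9] [ -1.4 -13.9]
```

>>> play_rows:
  increments:
    - [40,0,0,0,1]
    - [40,0,0,0,1]
    - [40,0,0,0,1]
    - [0,0,-30,0,1]
    - [0,0,-30,0,1]
    - [0,0,-16,0,1]
    - [0,0,0,0,1]

```text
time_s: 2.78
ee_pos: [549.3, 18.0, 213.4]
ee_rot: [180.0, 0.1, 4.3]
force: [0.4, -0.2, 0.8]
gripper_width: 0.2
```

>>> play_rows:
  increments:
    - [4,0.5,0,0,1]
    - [4,0,0,0,1]
    - [5,-2,0,4,1]
    - [5,-2,0,4,1]
    - [4,-1.4,0,4,1]
    - [4,-1.4,0,4,1]
    - [4.2,-0.9,0,4,1]
    - [4.2,-0.8,0,4,1]
    - [0,0,0,0,1]

```text
time_s: 3.9
ee_pos: [585.2, 10.9, 214.6]
ee_rot: [179.9, -0.1, 28.3]
force: [-0.7, 0.8, 0.4]
gripper_width: 0.5
```

>>> play_rows:
  increments:
    - [4.3,-0.3,0,4,1]
    - [4.3,-0.2,0,4,1]
    - [4.3,0.3,0,4,1]
    - [4.3,0.4,0,4,1]
    - [4.2,0.9,0,4,1]
    - [4.2,1,0,4,1]
    - [4,1.5,0,4,1]
    - [4,1.5,0,4,1]
    - [3.8,2,0,4,1]
    - [3.7,2.1,0,4,1]
    - [3.5,2.5,0,4,1]
    - [3.4,2.6,0,4,1]
    - [3,3,0,4,1]
    - [3,3,0,4,1]
    - [0,0,0,0,1]
    - [0,0,0,0,1]

```text
time_s: 5.9
ee_pos: [638.8, 31.3, 214.2]
ee_rot: [179.9, -0.0, 84.3]
force: [1.0, -0.0, -0.8]
gripper_width: 0.2
```

```bash
cat > look.py <<'E'
import sys,cv2
from workcell import env
n,k=sys.argv[1],sys.argv[2]
a=env.grab_frame(n)[:,:,::-1]
if n=="scene":c=a[225:375,220:420]
elif n=="top":c=a[160:310,170:370]
else:c=a
cv2.imwrite(f"pics/{k}.png",cv2.resize(c,(800,600),interpolation=cv2.INTER_CUBIC))
E
python3 look.py scene s2; python3 look.py top t2
```

```text
(no output)
```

View pics/s2.png

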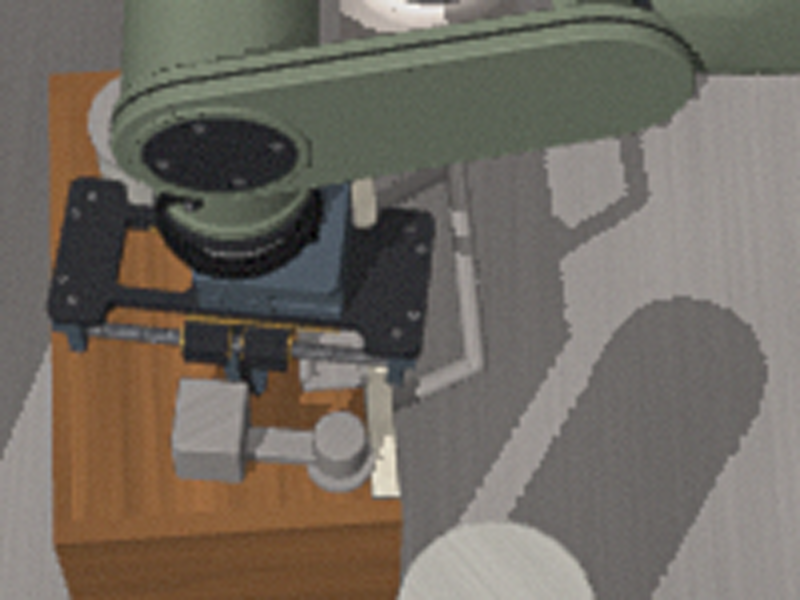

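View pics/t2.png

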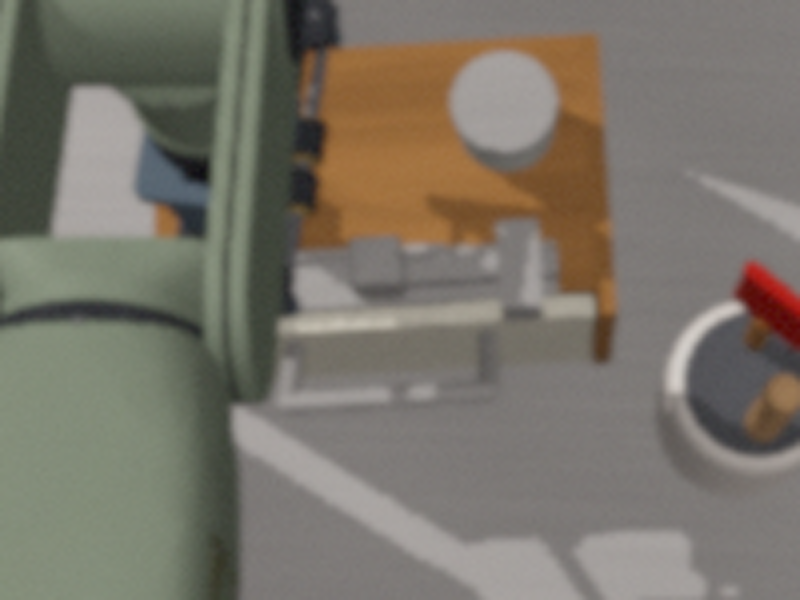

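>>> play_rows:
  increments:
    - [-1,-14,0,0,1]
    - [0,0,30,0,1]
    - [0,0,30,0,1]
    - [-11,-30,0,5,1]
    - [-11,-32,0,5,1]
    - [-11.5,-30,0,0,1]
    - [0,0,-30,0,1]
    - [0,0,0,0,1]

```text
time_s: 7.0
ee_pos: [602.4, -75.6, 242.0]
ee_rot: [-179.7, -0.1, 94.3]
force: [0.5, -1.1, 1.3]
gripper_width: 0.5
```

```bash
python3 look.py scene s3;python3 look.py top t3; python3 -c "
from workcell import env;s=env.state();print(s['ee_pos'],s['ee_rot'])"
```

```text
[604.18831535 -75.02411605 244.41441823] [ 1.79986788e+02 -2.02649267e-03  9.43397846e+01]
```

View pics/s3.png

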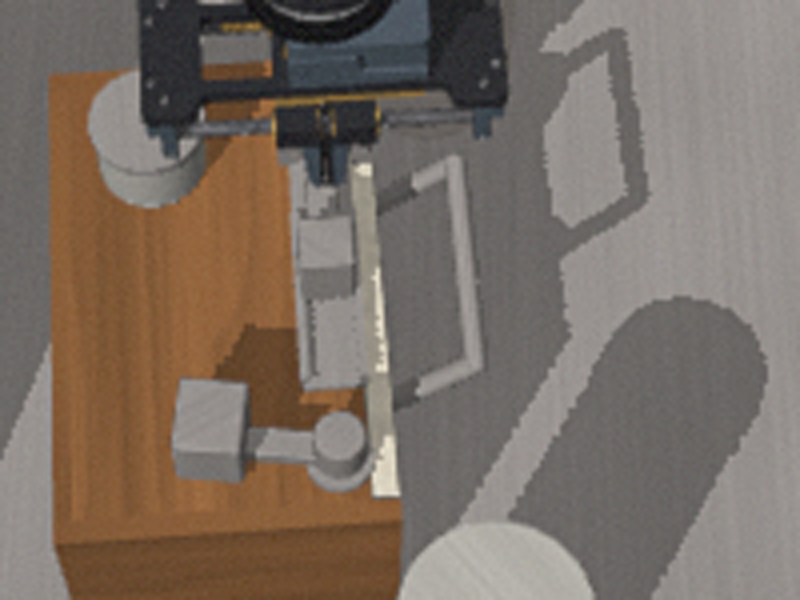

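View pics/t3.png

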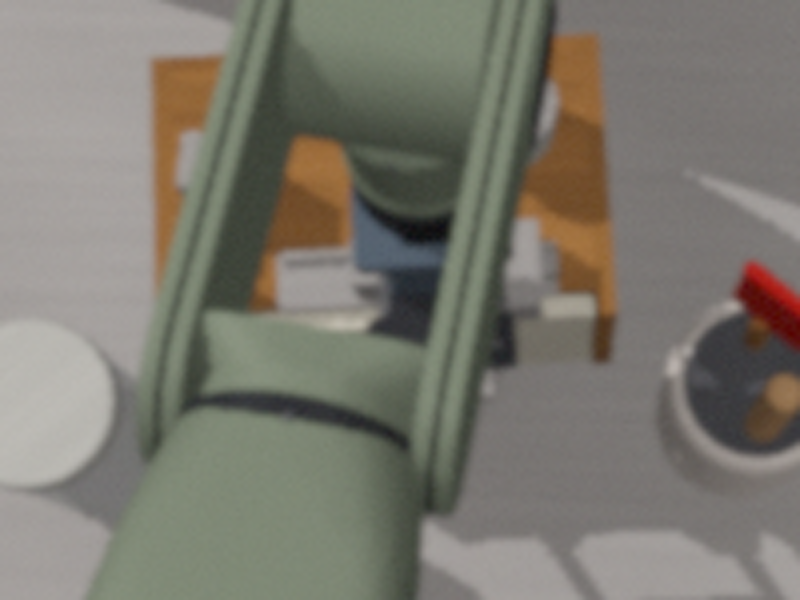

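>>> play_rows:
  increments:
    - [0,0,-15,0,1]
    - [0,0,-15,0,1]
    - [0,0,0,0,1]

```text
time_s: 7.48
ee_pos: [603.1, -74.4, 212.1]
ee_rot: [-179.8, -0.0, 94.4]
force: [-0.1, -0.3, 0.6]
gripper_width: 0.2
```

```bash
python3 -c "
from workcell import env
import time
for i in range(1):
  s=env.state();print(s['ee_pos'],s['force'])"
```

```text
[603.11593952 -74.37595407 212.06635418] [-0.10603538 -0.31061845  0.55300408]
```

>>> play_rows:
  increments:
    - [-0.4,5,0,0,1]
    - [-0.4,5,0,0,1]
    - [-0.4,5,0,0,1]
    - [-0.4,5,0,0,1]
    - [-0.4,5,0,0,1]
    - [-0.4,5,0,0,1]
    - [-0.4,5,0,0,1]
    - [-0.4,5,0,0,1]
    - [-0.4,5,0,0,1]
    - [-0.4,5,0,0,1]
    - [-0.4,5,0,0,1]
    - [-0.4,5,0,0,1]
    - [-0.4,5,0,0,1]
    - [0,0,0,0,1]

```text
time_s: 9.22
ee_pos: [598.5, -8.8, 213.7]
ee_rot: [-180.0, -0.1, 94.4]
force: [0.3, 0.1, -0.7]
gripper_width: 0.2
```

```bash
python3 look.py scene s4
```

```text
(no output)
```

View pics/s4.png

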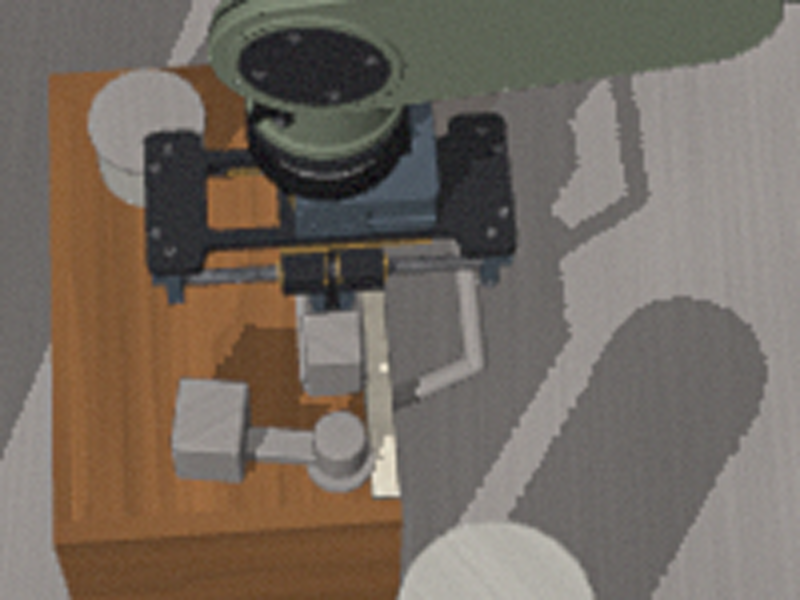

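>>> play_rows:
  increments:
    - [-0.2,2,0,0,1]
    - [-0.2,2,0,0,1]
    - [-0.1,1,0,0,1]
    - [0,0,0,0,1]

```text
time_s: 9.78
ee_pos: [598.1, -5.2, 213.7]
ee_rot: [-180.0, 0.1, 94.4]
force: [-0.1, -3.9, -2.5]
gripper_width: 0.3
```

>>> play_rows:
  increments:
    - [-0.1,1,0,0,1]
    - [0,0.5,0,0,1]
    - [0,0,0,0,1]

```text
time_s: 10.15
ee_pos: [598.2, -5.1, 213.7]
ee_rot: [-180.0, 0.2, 94.4]
force: [-0.6, -6.9, -2.7]
gripper_width: 0.1
```

>>> play_rows:
  increments:
    - [0,-8,0,0,1]
    - [0,0,30,0,1]
    - [0,0,30,0,0.56]
    - [-24,-9,0,0,0.56]
    - [-24,-9,0,0,0.56]
    - [-24.5,-9.5,0,0,0.56]
    - [0,0,-30,0,0.56]
    - [0,0,-10,0,0.56]
    - [0,0,0,0,0.56]

```text
time_s: 11.28
ee_pos: [525.8, -38.4, 233.7]
ee_rot: [-180.0, -0.1, 94.4]
force: [0.1, -0.0, -0.1]
gripper_width: 40.2
```

```bash
python3 look.py scene s5; python3 look.py wrist w5
```

```text
(no output)
```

View pics/s5.png

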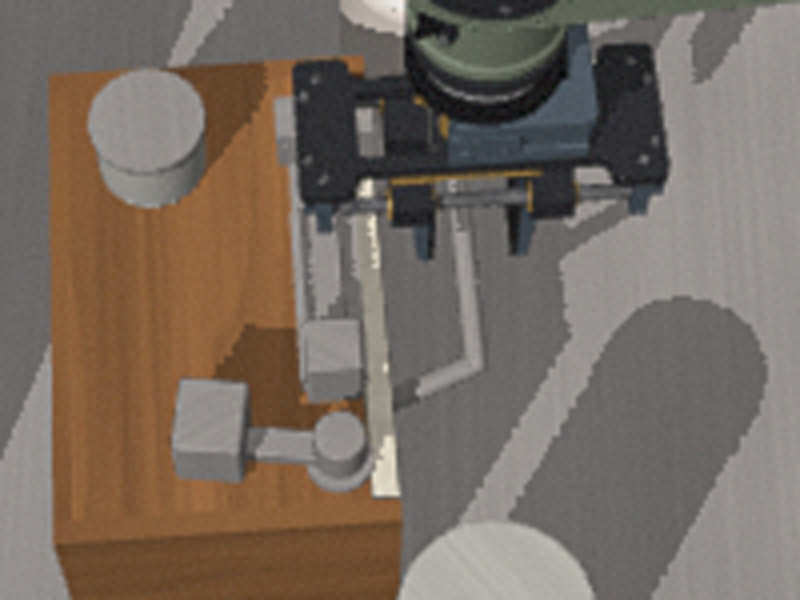

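View pics/w5.png

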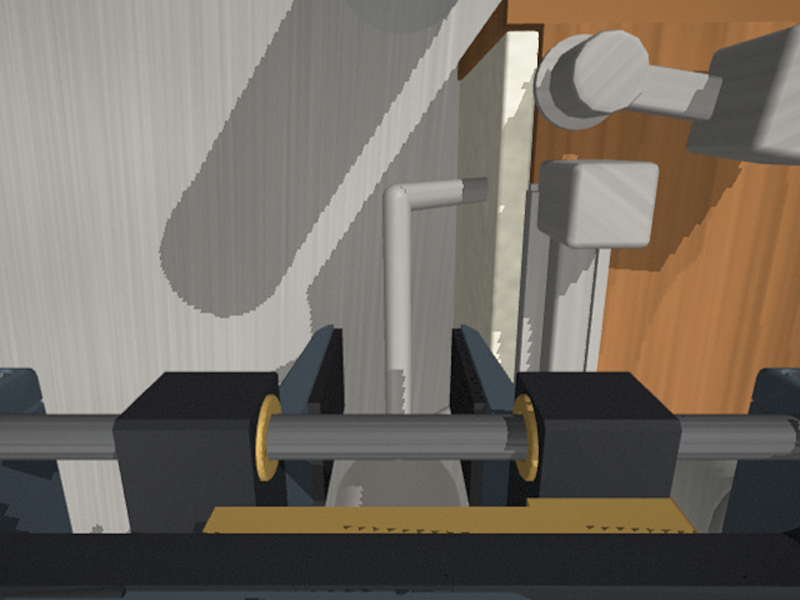

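>>> play_rows:
  increments:
    - [0,0,-20,0,0.56]
    - [0,0,-20,0,0.56]
    - [0,0,-14,0,0.56]
    - [0,0,0,0,0.56]
    - [0,0,0,0,1]
    - [0,0,0,0,1]
    - [0,0,0,0,1]
    - [0,0,0,0,1]
  newtons: 25

```text
time_s: 12.38
ee_pos: [526.5, -38.7, 180.5]
ee_rot: [179.9, 0.0, 94.4]
force: [2.1, 0.7, 1.3]
gripper_width: 11.2
```

>>> play_rows:
  increments:
    - [-4,-0.3,-1.2,0,1]
    - [-4,-0.3,-1.2,0,1]
    - [-4,-0.3,-1.2,0,1]
    - [-3.8,-0.3,-1.4,0,1]
    - [-3.8,-0.3,-1.4,0,1]
    - [-3.8,-0.3,-1.5,0,1]
    - [-3.7,-0.3,-1.7,0,1]
    - [-3.7,-0.3,-1.7,0,1]
    - [-3.7,-0.3,-1.8,0,1]
    - [0,0,0,0,1]

```text
time_s: 13.62
ee_pos: [494.4, -41.4, 168.6]
ee_rot: [179.5, 0.0, 94.4]
force: [5.4, 1.5, 3.8]
gripper_width: 11.6
```

>>> play_rows:
  increments:
    - [-3.6,-0.3,-2,0,1]
    - [-3.6,-0.3,-2,0,1]
    - [-3.5,-0.3,-2,0,1]
    - [-3.5,-0.3,-2.2,0,1]
    - [-3.5,-0.3,-2.2,0,1]
    - [-3.4,-0.2,-2.2,0,1]
    - [-3.5,-0.3,-2.6,0,1]
    - [-3.5,-0.2,-2.6,0,1]
    - [0,0,0,0,1]
    - [0,0,0,0,1]

```text
time_s: 14.88
ee_pos: [466.1, -43.7, 150.5]
ee_rot: [179.6, 0.1, 94.4]
force: [5.2, 0.3, 2.7]
gripper_width: 11.5
```

```bash
python3 look.py scene s6
```

```text
(no output)
```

View pics/s6.png

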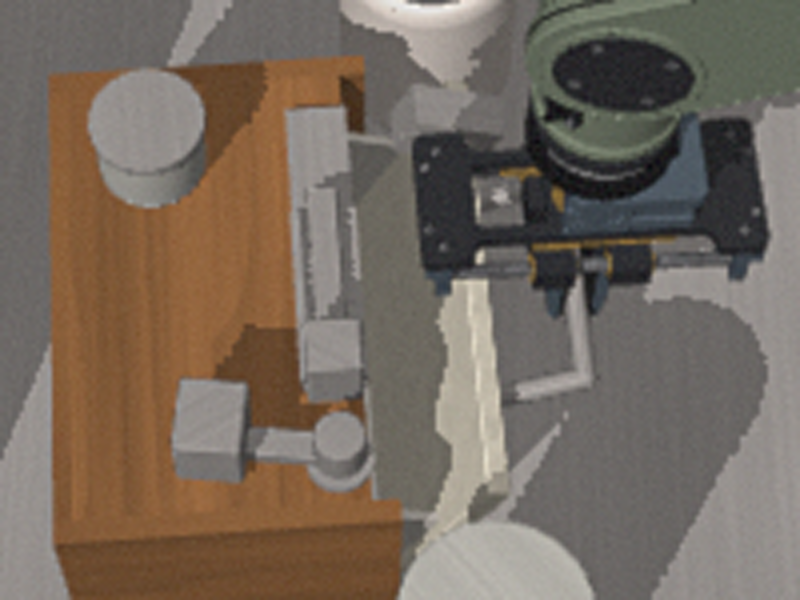

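>>> play_rows:
  increments:
    - [-2.5,-0.2,-2,0,1]
    - [-2,-0.2,-1.5,0,1]
    - [0,0,0,0,1]
    - [0,0,0,0,1]

```text
time_s: 15.42
ee_pos: [461.6, -44.1, 146.9]
ee_rot: [179.6, 0.0, 94.4]
force: [5.0, 1.4, 3.0]
gripper_width: 11.4
```

>>> play_rows:
  increments:
    - [0,0,0,0,0.64]
    - [0,0,0,0,0.64]
    - [0,0,0,0,0.64]
    - [0,0,20,0,0.64]
    - [0,0,30,0,0.64]
    - [0,0,40,0,0.64]
    - [-20,0,50,0,0.64]
    - [-40,0,30,0,0.64]
    - [-30,0,0,0,0.64]
    - [0,0,0,0,0.64]
    - [0,0,0,0,0.64]

```text
time_s: 16.8
ee_pos: [369.0, -44.1, 315.3]
ee_rot: [180.0, -0.0, 94.4]
force: [-0.1, 0.1, 0.6]
gripper_width: 32.6
```

```bash
python3 - <<'E'
from workcell import env
import cv2
for n in("scene","top"): cv2.imwrite(f"pics/{n}7.png",env.grab_frame(n)[:,:,::-1])
E
```

```text
(no output)
```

View pics/scene7.png

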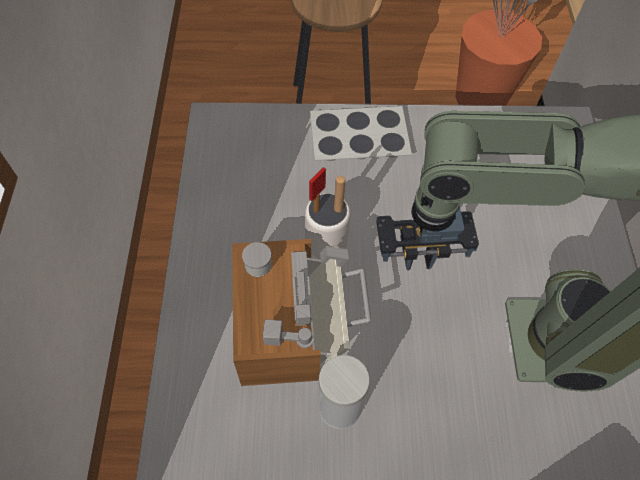

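View pics/top7.png

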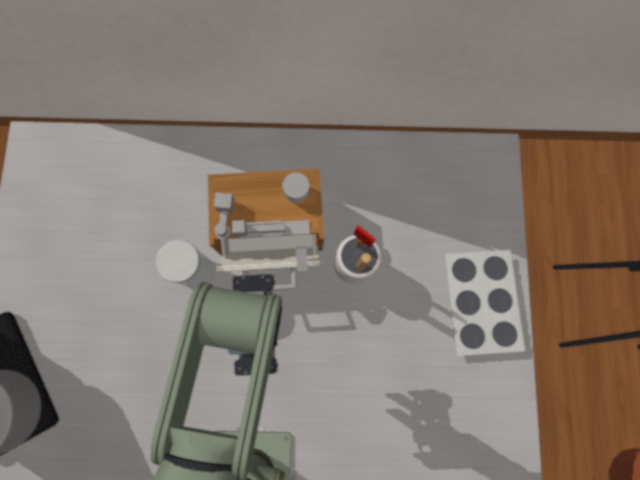

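```bash
python3 - <<'E'
from fit import *
import cv2
a=cv2.imread("pics/scene7.png");cv2.imwrite("pics/s7c.png",cv2.resize(a[225:375,220:420],(800,600),interpolation=cv2.INTER_CUBIC))
for ph in(.3,.34,.38,.42):
    x=-90-45*np.cos(ph)-170*np.sin(ph);z=12+170*np.cos(ph)-45*np.sin(ph)
    print(ph,[((proj("scene",world(np.array([x,y,z]),q))-[220,225])*4).round() for y in(-60,60)])
E
```

```text
0.3 [array([540., 173.]), array([563., 371.])]
0.34 [array([550., 176.]), array([573., 373.])]
0.38 [array([560., 179.]), array([583., 375.])]
0.42 [array([569., 182.]), array([593., 378.])]
```

View pics/s7c.png

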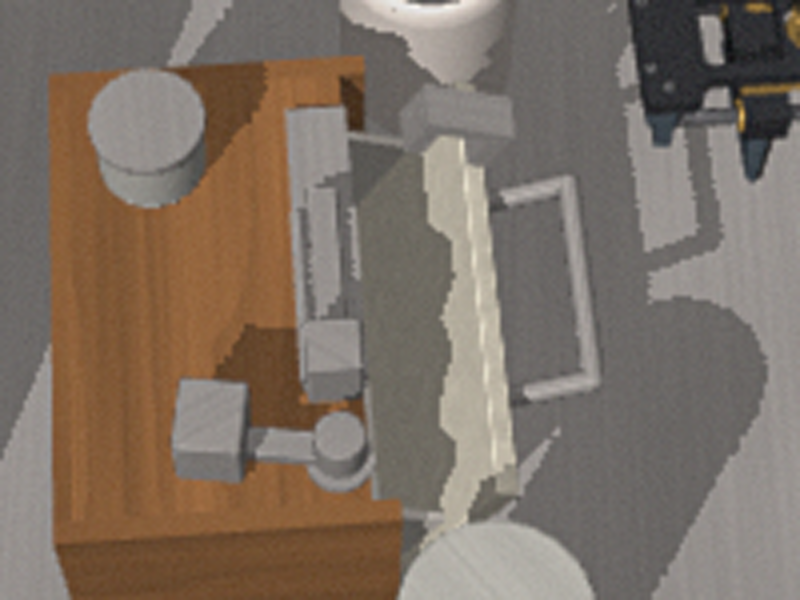

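The bar's corners sit at about (569,182) and (593,378) in the crop, which matches a tilt of about 0.42 rad. The keeper is at about 1.5 rad, the bolt is at its stop, and the bystanders look unmoved.

```bash
python3 -c "
from workcell import env
print(env.job_done())"
```

```text
the job is handed in; nothing more can be done
None
```

The flour bin is open and the job is handed in, about 17 s into the 51 s limit. No verdict was reported.

- **Keeper:** I swung it back along its arc with the closed fingertips to about 1.45–1.5 rad. The picture taken then showed the bolt still home.
- **Bolt:** I pushed the thumb block until it met its stop. The force rose to about 7 N with no further movement, so travel is about 60 mm.
- **Bin:** I pinched the pull bar from above, followed its arc out, then let go and backed the arm clear.

**Last checks:** in the final scene image the pull bar lies where a tilt of about 0.42 rad, the stop, would put it. The keeper and bolt are still open. The canister, crock, spice tin and muffin tin look unmoved by eye; I didn't measure them. The force reading with the arm clear was about zero.

No check failed. The only mismatch was a 1–2 pixel offset in the top camera during the first pose fit, about what the 2 mm calibration allows. The wrist camera matched the pull bar's position to about a pixel.

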